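Put away the castors, knobs and bit cassette

ROBOT

A 6-joint arm with a two-finger parallel gripper is mounted at the origin on the work surface. World frame = base frame: x ahead of the robot, y to its left, z up, the work surface at z = 0. Lengths are in m, angles in rad, forces in N, time in s.
With the tool pointing down it reaches from about 0.225 to 0.875 m from the base axis. Payload 3.4 kg.
Tool frame: the origin (TCP) lies between the finger pads; the fingertips stand 8 mm ahead of it and the grasp point (between the pads) lies 11 mm behind it; z points along the fingers, y is the line along which they close (so a half turn about z gives the same grasp; the last joint's range is limited). The gripper opens to 85 mm and grips with 20 to 120 N. Pads are 22 mm wide; open, the fingers measure 114 mm over their backs; the gripper's body (76 mm by 85 mm) begins 54 mm behind the grasp point. The pads swing forward as they close: fully open they stand 13 mm farther back than shut.
Start: joints at [1.012, 0.276, 1.505, -0, 1.361, -0.121], TCP at [0.244, 0.521, 0.239] pointing down, gripper open.
Joint ranges: [-2.89, 2.89], [-0.75, 2.08], [0.22, 2.7], [-1.18, 4.32], [0.11, 2.71], [-2.7, 2.7]. Speed limits (rad/s): [2.57, 2.57, 3.14, 3.14, 3.14, 3.14].

INTERFACE

Orientations are given as a unit quaternion [w, x, y, z].
In Python, from rig import manip, optics, finder gives the robot as it stands.
- The arm moves only by the tool servo_tool, never from a script. Its argument "increments" is a list of rows, each a list of 7 numbers: the shift along the tool's x, y, z in cm, then the turn, a rotation vector about the tool's x, y, z in degrees, then the closure, from -1 (fully open) to 1 (shut). In form: [[x, y, z, rx, ry, rz, gripper], ...]. A call has exactly 5 rows; each row shifts and turns the commanded pose from where the row before left it, along the tool's axes as they then stand; what a row does not reach is not made up. A row lasts 1/10 s, in which the tool goes at most 50 mm and 8.59 degrees, less where a joint would pass 70% of its speed; a pose out of reach is approached as far as the arm can. A call is refused whole if a number of a shift passes 5 or a number of a turn 8.59, either way. A call with a gripper value outside its range is refused whole. The fingers move at their own pace and stop on an object; "squeeze" is the grip in N (left out, the last holds). Time passes only in rows, so rows that do not move let the fingers close, or fill a call up. It gives the time, the measured TCP pose, the force, the opening and the grip force at its end, in the units of the state.
- manip.get_state(): the state, without advancing time (a new reading comes with each control period).
- optics.get_image(name): name is "scene" or "top"; returns the picture (400x640x3 uint8, red, green, blue); there is no depth.
- optics.get_calibration(name): a dict with "fov_y" (degrees; the focal length in pixels is half the picture's height over the tangent of half this angle, whatever the lens; pixels are square), "cx", "cy" (the principal point, pixels), "world_to_cam" (4x4, takes a point from world to camera coordinates). Camera axes: x right, y down, z forward; pixel columns grow to the right and rows downward; lengths in m; the calibration is good to about 2 mm. A picture is of the moment at which its call begins. get_calibration takes no time and is no camera call.
- manip.sign_off(): hands the job in; it is judged then, once.
Trained networks look in the newest picture that a camera, given by its name, has taken for a name from the list of things; names that differ only in an ending like _2 or _b are one class to them, and where a whole thing is asked for, a point or a joint stands for the part that bears it (a point fixed in the world has none). Each returns a list of dicts, best first, with "p" (0 to 1); they miss things now and then, are a little off and sometimes report something else, mostly with a low value. They report only what shows in the picture. A call takes as long as a camera call.
- finder.silhouettes(label, camera): "region" (400x640 bool, what is visible of it) and "box" ([centre column, centre row, width, height] in pixels, round what is visible of it).
- finder.tip_of(label, camera): "at" ([column, row] in pixels: a listed point, or the origin of a listed thing).
The state is a dict: "clock": time; "qpos": joint angles; "qd": joint speeds; "effort": joint torques, N m; "position": TCP position; "ee_rot": TCP orientation; "contact_force": force on the tool from outside, world axes, zero at the start; "moment": the same for the moment, N m; "width": finger opening in m; "gripper_force": force on a finger pad.
Only numpy, scipy, OpenCV 4.12 (cv2) and the standard library are available. Lean on these libraries where they do the work, as an engineer would, in place of code of your own. Each camera call takes 0.05 s, during which the arm holds its last target. There are 200 camera calls.

TASK

Clear the mixed fittings off the bench: stand both castors on their plates, wheel up, in the blue tray, and stand both drawer knobs on their feet in the yellow tray. Press the driver-bit cassette into its grey holder until it is fully home with both sprung orange tabs caught over its base. Leave the glue bottle and the tape measure where they are.

Things in the scene. Friction and masses are not known exactly. Their poses are not given: they have to be found in the camera images.
- castor_black_mid (a point): castor with a black wheel, upside down: stands on its square steel plate (44 x 44 x 4 mm), wheel up, 45.5 tall. Wheel 33 diameter, between two upright fork cheeks 22 long (x), from 9 to 36 above the underside, 25 across their outsides in y: grip it there. About 100 g. Site on its upright axis, 23 above the underside; z up, x along the flat of the wheel, y along the axle
- castor_red_mid (a point): castor with a red wheel, upside down: stands on its square steel plate (44 x 44 x 4 mm), wheel up, 45.5 tall. Wheel 33 diameter, between two upright fork cheeks 22 long (x), from 9 to 36 above the underside, 25 across their outsides in y: grip it there. About 100 g. Site on its upright axis, 23 above the underside; z up, x along the flat of the wheel, y along the axle
- knob_white_mid (a point): drawer knob, glossy white, standing on its foot: foot 32 mm diameter, thin neck, round head 36 diameter from 16 to 29 above the underside, 32 tall. Any yaw will do. About 45 g. Site on its axis, 16 above the underside; z up
- knob_green_mid (a point): drawer knob, painted green, standing on its foot: foot 32 mm diameter, thin neck, round head 36 diameter from 16 to 29 above the underside, 32 tall. Any yaw will do. About 45 g. Site on its axis, 16 above the underside; z up
- cassette_mid (a point): driver-bit cassette, 90 g: black base 64 (x) x 36 (y) x 10 mm high with a red upright rib 14 (x) x 34 (y), from 10 to 54 above the underside, and bit stubs on top up to 60. Grip across the rib, in x, in its upper half (about 46 above the underside) to clear the holder's tabs. Site at its centre, 30 above the underside; z up, x along the base. Fits the holder either way round
- tray_blue: open blue tray, fixed, 110 (its x) x 150 (its y) x 25 mm high, walls and floor 5 thick; hollow 100 x 140, 20 deep. Origin at the centre of its underside, on the bench; z up. Holds two pieces side by side along its y, 36 either side of the centre
- tray_yellow: open yellow tray, fixed, 110 (its x) x 150 (its y) x 25 mm high, walls and floor 5 thick; hollow 100 x 140, 20 deep. Origin at the centre of its underside, on the bench; z up. Holds two pieces side by side along its y, 36 either side of the centre
- holder_floor (a point): grey fixed holder; point at the centre of its pocket floor, 6 mm above the bench; x = cassette's x, z up. Pocket 69 (x) x 40 (y), flared sides up to 20 above the bench. At each x end an orange sprung tab, top 31 high, sloping inward: a laid-in cassette hangs about 19 above home. Push it straight down, about 10 N (20 is fine), until its base meets the floor; the tabs then catch over the base's ends
- glue_mid (a point): bystander: white glue bottle with orange cap, 52 diameter, 125 tall, standing loose; leave alone. The point is at its centre, 62.5 above the bench.
- tape_mid (a point): bystander: yellow pocket tape measure, 62 (x) x 34 (y) x 56 tall, loose; leave alone. The point is at its centre, 28 above the bench.

How it is judged:
At the end, for the whole second after the job is handed in: Castors on the blue tray's floor, knobs on the yellow one's: centres within 45 (x), 65 (y) mm of its centre, under 5 mm above rest height, tilt under 0.25 rad. Cassette centre under 33 mm above pocket floor (30 is home), 6 mm sideways, 0.12 rad yaw, 0.1 tilt. All at rest (20 mm/s) (x of castor_black_mid in the frame of tray_blue between -0.045 and 0.045 m and y of castor_black_mid in the frame of tray_blue between -0.065 and 0.065 m and z of each of castor_black_mid, castor_red_mid in the frame of tray_blue below 0.033 m and angle between each of castor_black_mid, castor_red_mid, knob_white_mid, knob_green_mid's own z axis and vertical below 0.25 rad and x of castor_red_mid in the frame of tray_blue between -0.045 and 0.045 m and y of castor_red_mid in the frame of tray_blue between -0.065 and 0.065 m and x of knob_white_mid in the frame of tray_yellow between -0.045 and 0.045 m and y of knob_white_mid in the frame of tray_yellow between -0.065 and 0.065 m and z of each of knob_white_mid, knob_green_mid in the frame of tray_yellow below 0.026 m and x of knob_green_mid in the frame of tray_yellow between -0.045 and 0.045 m and y of knob_green_mid in the frame of tray_yellow between -0.065 and 0.065 m and horizontal distance between cassette_mid and holder_floor below 0.006 m and z of cassette_mid in the frame of holder_floor below 0.033 m and angle between the x axis of cassette_mid and the x axis of holder_floor, either way round below 0.12 rad and angle between cassette_mid's own z axis and vertical below 0.1 rad and linear speed of each of castor_black, castor_red, knob_white, knob_green, cassette below 0.02 m/s); the robot touches nothing.
It fails at once if the glue bottle or the tape measure is moved more than 20 mm (distance of any of glue_mid, tape_mid from where it was at the start of the episode above 0.02 m).
It also fails if it takes over 122 s, if anything falls off the work surface, if the arm or the gripper's body presses on something with over 40 N, if the wrist force passes 120 N, or if a joint passes its speed limit or range.

## Working session

There is one attempt and no reset: what is moved stays moved. The work goes in short steps, Python scripts to look and compute and a tool call to move; the robot and the scene stay as the last step left them, time stands still between calls to the robot, and variables do not carry over. Pictures are saved under pics/ and viewed, at most 14 in all, crops included, and the job is handed in when it is done.

Besides the shell and the picture viewer there is one more tool, called after "Emit:" as name([rows], argument=value, ...), one row to a line, values as JSON. servo_tool: Moves the arm, as the interface text tells. Its arguments: {"type":"object","properties":{"increments":{"type":"array","items":{"type":"array","items":{"type":"number"}}},"squeeze":{"type":"number"}},"required":["increments"]}

```bash
ls; mkdir -p pics
python3 - <<'E'
from rig import manip, optics, finder
import cv2,numpy as np
for c in("scene","top"):
    im=optics.get_image(c);cv2.imwrite(f"pics/{c}0.png",im[:,:,::-1])
    k=optics.get_calibration(c);print(c,k["fov_y"],k["cx"],k["cy"],np.round(k["world_to_cam"],3).tolist())
    for n in "castor_black_mid castor_red_mid knob_white_mid knob_green_mid cassette_mid tray_blue tray_yellow holder_floor glue_mid tape_mid".split():
        print(n,[(np.round(d["at"],1).tolist(),round(d["p"],2)) for d in finder.tip_of(n,c)[:3]])
s=manip.get_state();print(s)
E
```

```text
pics
scene 52.443444283311564 322.6048081158214 196.468947832224 [[0.058, 0.998, -0.011, -0.035], [0.54, -0.041, -0.841, -0.249], [-0.84, 0.043, -0.542, 1.484], [0.0, 0.0, 0.0, 1.0]]
castor_black_mid [([270.4, 179.7], 0.77)]
castor_red_mid [([313.8, 188.8], 0.67)]
knob_white_mid [([423.5, 178.8], 0.69)]
knob_green_mid [([224.5, 174.9], 0.66)]
cassette_mid [([361.7, 175.3], 0.89), ([200.8, 230.3], 0.68)]
tray_blue [([443.8, 224.4], 0.74), ([257.8, 271.6], 0.58)]
tray_yellow [([318.4, 231.7], 0.67)]
holder_floor [([202.4, 230.8], 0.67), ([318.2, 232.5], 0.5)]
glue_mid [([422.8, 176.3], 0.75), ([399.8, 246.4], 0.67)]
tape_mid [([254.6, 272.2], 0.93)]
top 53.379246137688014 324.7522069699591 191.44231658824805 [[-0.025, -1.0, 0.0, 0.032], [-0.991, 0.025, -0.133, 0.576], [0.133, -0.004, -0.991, 0.857], [0.0, 0.0, 0.0, 1.0]]
castor_black_mid [([392.6, 265.5], 0.83), ([458.2, 187.6], 0.42)]
castor_red_mid [([278.0, 268.4], 0.4), ([201.4, 275.2], 0.3)]
knob_white_mid [([202.5, 274.8], 0.59)]
knob_green_mid [([448.9, 276.7], 0.59)]
cassette_mid [([276.8, 268.1], 0.72)]
tray_blue [([206.7, 185
[... 186 characters left out ...]
, 105.7], 0.61)]
{'clock': 1.1, 'qpos': array([ 1.01200438e+00,  2.75912062e-01,  1.50490157e+00,  8.48798437e-06,
        1.36069239e+00, -1.20985168e-01]), 'qd': array([ 0.00042   , -0.00109638, -0.00127316,  0.00043877,  0.00111773,
        0.00028362]), 'effort': array([ 1.29996431e-03, -4.16674411e+01, -2.46098667e+01, -3.75090747e-05,
        5.03764877e-04,  2.87658985e-06]), 'position': array([0.24378707, 0.52080108, 0.2393205 ]), 'ee_rot': array([1.05274710e-05, 2.17160177e-01, 9.76135982e-01, 4.22215786e-05]), 'contact_force': array([-0.36303006, -0.27766611, -0.54572135]), 'moment': array([-0.01998427, -0.00693499,  0.0192375 ]), 'gripper_force': 0.0, 'width': 0.08516911227393323}
```

View pics/scene0.png

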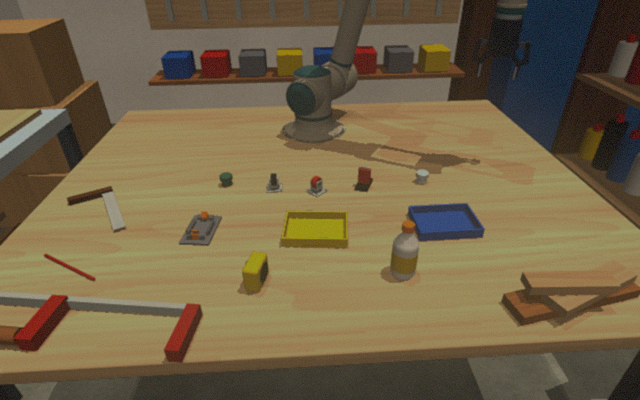

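View pics/top0.png

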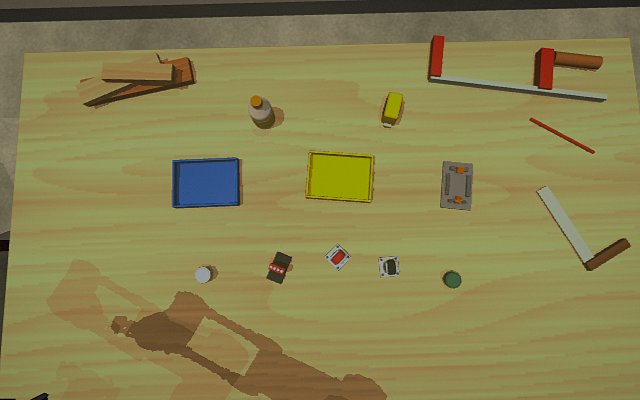

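The top view shows, left to right: white knob (203,274), cassette (279,268), red castor (338,257), black castor (389,267) and green knob (452,280). The blue tray is at (206,183), the yellow at (340,177) and the holder at (457,186). The glue bottle is at (260,112) and the tape at (392,109).

```bash
cat > h.py <<'E'
from rig import manip, optics, finder
import cv2,numpy as np
def cal(c):
    k=optics.get_calibration(c);f=200/np.tan(np.radians(k["fov_y"]/2));return f,k["cx"],k["cy"],np.array(k["world_to_cam"])
def ray(c,uv):
    f,cx,cy,T=cal(c);d=T[:3,:3].T@np.array([(uv[0]-cx)/f,(uv[1]-cy)/f,1]);return -T[:3,:3].T@T[:3,3],d
def plane(c,uv,z):
    o,d=ray(c,uv);return o+d*(z-o[2])/d[2]
def proj(c,p):
    f,cx,cy,T=cal(c);q=T[:3,:3]@p+T[:3,3];return np.array([f*q[0]/q[2]+cx,f*q[1]/q[2]+cy])
E
python3 - <<'E'
from h import *
H=dict(castor_black_mid=.023,castor_red_mid=.023,knob_white_mid=.016,knob_green_mid=.016,cassette_mid=.03,tray_blue=0,tray_yellow=0,holder_floor=.006,glue_mid=.0625,tape_mid=.028)
for c in("scene","top"):
    optics.get_image(c)
    for n,z in H.items():
        print(c,n,[(np.round(plane(c,d["at"],z)[:2],4).tolist(),round(d["p"],2)) for d in finder.tip_of(n,c)[:3]])
im=optics.get_image("top")
for n,z in H.items():
    for d in finder.silhouettes(n,"top")[:1]:
        b=d["box"];m=d["region"].astype(np.uint8)
        pts=cv2.findNonZero(m)
        r=cv2.minAreaRect(pts);print(n,round(d["p"],2),np.round(b,1),np.round(r[0],1),np.round(r[1],1),round(r[2],1),np.round(plane("top",r[0],z),3))
cv2.imwrite("pics/topc.png",cv2.resize(im[90:300,180:480,::-1],None,fx=2.6,fy=2.6,interpolation=cv2.INTER_CUBIC))
E
```

```text
scene castor_black_mid [([0.3868, -0.1279], 0.68)]
scene castor_red_mid [([0.4369, -0.0206], 0.59)]
scene knob_white_mid [([0.4008, 0.2964], 0.42)]
scene knob_green_mid [([0.3639, -0.2673], 0.49)]
scene cassette_mid [([0.4161, 0.1221], 0.78), ([0.424, -0.1271], 0.56)]
scene tray_blue [([0.598, 0.3004], 0.8)]
scene tray_yellow [([0.6114, -0.0175], 0.9)]
scene holder_floor [([0.5952, -0.2946], 0.89), ([0.3767, 0.309], 0.32)]
scene glue_mid [([0.7695, 0.1578], 0.56)]
scene tape_mid [([0.7697, -0.1456], 0.75)]
top castor_black_mid [([0.4071, -0.1186], 0.81)]
top castor_red_mid [([0.4295, -0.0066], 0.62)]
top knob_white_mid [([0.4006, 0.2919], 0.62)]
top knob_green_mid [([0.3762, -0.2633], 0.67), ([0.7824, -0.1462], 0.27)]
top cassette_mid [([0.4151, 0.1267], 0.77)]
top tray_blue [([0.6045, 0.2925], 0.69)]
top tray_yellow [([0.6165, -0.0149], 0.69)]
top holder_floor [([0.588, -0.2965], 0.75)]
top glue_mid [([0.7713, 0.1598], 0.66)]
top tape_mid [([0.7787, -0.141], 0.93)]
castor_black_mid 0.71 [389.5 266.1  18.8  21.9] [388.3 266.6] [18.6 19.3] 85.2 [ 0.406 -0.12   0.023]
castor_red_mid 0.54 [340.1 257.8  26.2  27.1] [337.3 257.3] [19.1 18.4] 45.0 [ 0.43  -0.007  0.023]
knob_white_mid 0.7 [204.2 274.4  18.5  16.5] [203.5 274.5] [15. 17.] 90.0 [0.399 0.294 0.016]
knob_green_mid 0.48 [452.2 278.4  15.4  15.4] [451.5 279.5] [15. 17.] 90.0 [ 0.374 -0.262  0.016]
cassette_mid 0.62 [276.2 267.1  21.4  28.7] [277.7 267.4] [18.  29.2] 21.8 [0.411 0.126 0.03 ]
tray_blue 0.62 [205.6 183.3  73.7  51.5] [204.9 181.8] [50.  69.4] 88.4 [0.612 0.299 0.   ]
tray_yellow 0.88 [339.6 178.7  72.3  53.3] [339.1 176.3] [65.1 48.2] 4.1 [ 0.617 -0.018  0.   ]
holder_floor 0.63 [456.  185.4  33.7  43.8] [455.9 185.6] [31.2 46.4] 2.7 [ 0.588 -0.29   0.006]
glue_mid 0.66 [339.6 180.   69.4  51. ] [339.3 176.4] [65.3 48.4] 3.8 [ 0.606 -0.015  0.062]
tape_mid 0.57 [392.6 110.7  22.8  38.7] [391.  109.7] [16.9 35.6] 15.9 [ 0.768 -0.143  0.028]
```

View pics/topc.png

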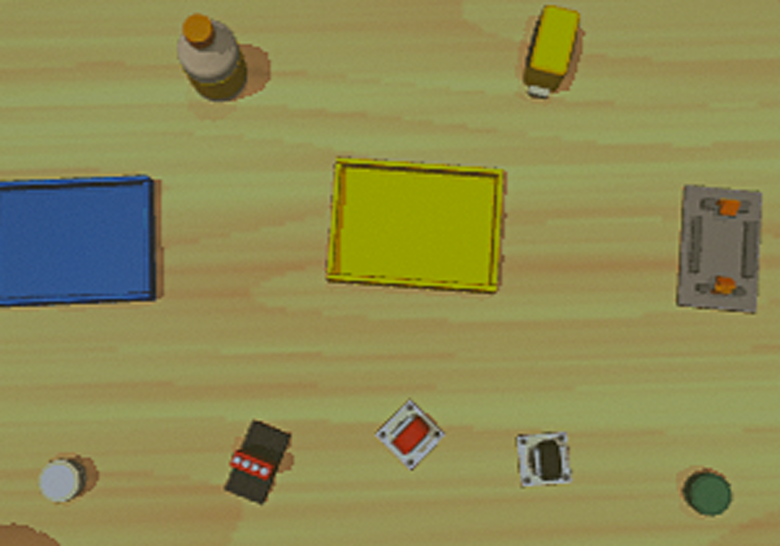

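The crop shows the plate corners, the cassette base, the holder and the yellow tray outline clearly enough to measure positions and yaws.

Run:
```python
from h import *
def P(x,y,z): return plane("top",(180+(x+.5)/2.6-.5,90+(y+.5)/2.6-.5),z)
def quad(n,c,z):
    w=np.array([P(*p,z)[:2] for p in c]);e=np.roll(w,-1,0)-w
    print(n,w.mean(0).round(4),"len",np.linalg.norm(e,axis=1).round(4),"ang",np.degrees(np.arctan2(e[:,1],e[:,0])).round(1))
quad("black",[(517,434),(566,432),(572,485),(521,487)],.004)
quad("red",[(409,399),(444,434),(410,470),(376,435)],.004)
quad("cass",[(254,421),(291,433),(263,503),(225,490)],.01)
quad("holder",[(684,185),(762,192),(756,313),(677,305)],.006)
quad("yellow",[(336,157),(505,170),(497,293),(327,281)],.025)
w=np.array([plane("top",p,.025)[:2] for p in [(172,159.5),(239,157),(241,206),(173.5,208)]]);e=np.roll(w,-1,0)-w
print("blue",w.mean(0),np.linalg.norm(e,axis=1),np.degrees(np.arctan2(e[:,1],e[:,0])))
print("white",P(61,481,.026),"green",P(708,493,.026))
print("tabs",P(729,207,.029),P(724,284,.029))
s=manip.get_state();print(s["clock"])
```

```text
black [ 0.4055 -0.1248] len [0.0432 0.046  0.0447 0.0458] ang [ -89.1 -176.3   90.8    1.9]
red [ 0.4301 -0.0077] len [0.0433 0.0433 0.0425 0.0429] ang [-136.3  134.6   43.1  -44.3]
cass [0.4102 0.1251] len [0.0341 0.0644 0.0349 0.064 ] ang [-109.1  157.1   70.1  -23.7]
holder [ 0.5884 -0.2912] len [0.0707 0.1105 0.0706 0.1098] ang [-96.7 173.   82.8  -7. ]
yellow [ 0.6134 -0.018 ] len [0.1509 0.1104 0.1493 0.1115] ang [-95.9 174.   84.5  -5.2]
blue [0.60635017 0.28804791] [0.15469238 0.11402263 0.15330064 0.11278511] [ -89.23570575 -177.49425266   90.28226049    3.23511833]
white [0.39890517 0.29184792 0.026     ] green [ 0.37510546 -0.25982175  0.026     ]
tabs [ 0.62171484 -0.29409794  0.029     ] [ 0.55357949 -0.28493133  0.029     ]
2.75
```

```bash
cat > go.py <<'E'
# usage: go.py x y z T [x y z T ...]  (m, deg): how far to go, row by row, in tool axes (cm, deg); T = world angle of the closing line (tool y), taken mod 180
import sys
from rig import manip
import numpy as np
from scipy.spatial.transform import Rotation as R
s=manip.get_state();q=s["ee_rot"];A=R.from_quat([q[1],q[2],q[3],q[0]]);p=np.array(s["position"])
v=list(map(float,sys.argv[1:]))
yax=A.as_matrix()[:,1];T0=np.degrees(np.arctan2(yax[1],yax[0]))
print("t %.2f"%s["clock"],"pos",p.round(4),"T %.1f"%T0,"tilt z",A.as_matrix()[:,2].round(3),"w %.4f"%s["width"],"F",np.round(s["contact_force"],1),"j6 %.2f"%s["qpos"][5])
for i in range(0,len(v),4):
    g=np.array(v[i:i+3]);dT=(v[i+3]-T0+90)%180-90;n=int(max(np.ceil(np.linalg.norm(g-p)/.048),np.ceil(abs(dT)/8),1));st=(g-p)/n
    print("to",g,"rows",n)
    for k in range(n):
        d=A.as_matrix().T@st*100;print("  ",[round(float(x),2) for x in d],"rz",round(-dT/n,2));A=A*R.from_euler("z",-dT/n,degrees=True)
    p=g;T0+=dT
E
python3 go.py .399 .292 .10 25 .399 .292 .012 25
```

```text
t 2.75 pos [0.2438 0.5208 0.2393] T 64.9 tilt z [ 0.  0. -1.] w 0.0852 F [ 0.2 -0.2 -0.6] j6 -0.12
to [0.399 0.292 0.1  ] rows 7
   [-3.39, -2.02, 1.99] rz 5.7
   [-3.58, -1.67, 1.99] rz 5.7
   [-3.73, -1.31, 1.99] rz 5.7
   [-3.84, -0.93, 1.99] rz 5.7
   [-3.91, -0.55, 1.99] rz 5.7
   [-3.95, -0.16, 1.99] rz 5.7
   [-3.94, 0.24, 1.99] rz 5.7
to [0.399 0.292 0.012] rows 2
   [-0.0, -0.0, 4.4] rz -0.0
   [-0.0, -0.0, 4.4] rz -0.0
```

Emit:
servo_tool([
  [-3.4,-2.0,2.0,0,0,5.7,-1],
  [-3.6,-1.7,2.0,0,0,5.7,-1],
  [-3.7,-1.3,2.0,0,0,5.7,-1],
  [-3.8,-0.9,2.0,0,0,5.7,-1],
  [-3.9,-0.55,2.0,0,0,5.7,-1],
], squeeze=40)

```text
clock: 3.25
position: [0.3553, 0.3569, 0.1388]
ee_rot: [0.0, 0.452, 0.892, 0.0]
contact_force: [0.9, 0.1, -0.1]
width: 0.0851
gripper_force: 0.0
```

Emit:
servo_tool([
  [-3.95,-0.15,2.0,0,0,5.7,-1],
  [-3.95,0.25,2.0,0,0,5.7,-1],
  [0,0,0,0,0,0,-1],
  [0,0,0,0,0,0,-1],
  [0,0,0,0,0,0,-1],
])

```text
clock: 3.75
position: [0.3992, 0.2935, 0.0999]
ee_rot: [0.0, 0.537, 0.844, 0.001]
contact_force: [0.5, -0.1, -1.0]
width: 0.0852
gripper_force: 0.0
```

```bash
python3 go.py .399 .292 .012 25;python3 - <<'E'
from h import *
im=optics.get_image("top");cv2.imwrite("pics/a1.png",cv2.resize(im[200:340,120:320,::-1],None,fx=3,fy=3))
print([(d["at"],d["p"],plane("top",d["at"],.016)) for d in finder.tip_of("knob_white_mid","top")[:2]])
E
```

```text
t 3.75 pos [0.3992 0.2935 0.0999] T 25.1 tilt z [ 0.001  0.001 -1.   ] w 0.0852 F [ 0.5 -0.1 -1. ] j6 0.06
to [0.399 0.292 0.012] rows 2
   [-0.07, -0.05, 4.4] rz 0.03
   [-0.07, -0.05, 4.4] rz 0.03
[([204.5, 274.6], 0.77, array([0.39838235, 0.2918422 , 0.016     ]))]
```

Emit:
servo_tool([
  [-0.1,0,4.4,0,0,0,-1],
  [0,0,4.4,0,0,0,-1],
  [0,0,0,0,0,0,1],
  [0,0,0,0,0,0,1],
  [0,0,0,0,0,0,1],
])

```text
clock: 4.35
position: [0.4009, 0.2931, 0.0133]
ee_rot: [0.001, 0.537, 0.844, 0.002]
contact_force: [0.6, -0.3, 0.3]
width: 0.0442
gripper_force: 0.0
```

Emit:
servo_tool([
  [0,0,0,0,0,0,1],
  [0,0,-1,0,0,0,1],
  [0,0,-3.5,0,0,0,1],
  [0,0,-4.5,0,0,0,1],
  [0,0,0,0,0,0,1],
])

```text
clock: 4.85
position: [0.4037, 0.294, 0.108]
ee_rot: [0.003, 0.537, 0.843, 0.006]
contact_force: [0.8, 0.4, 1.0]
width: 0.034
gripper_force: 40.1
```

```bash
python3 go.py .617 .018 .1 -5 .617 .018 .018 -5
```

```text
t 4.85 pos [0.4037 0.294  0.108 ] T 25.0 tilt z [ 0.012  0.007 -1.   ] w 0.0340 F [0.8 0.4 1. ] j6 0.05
to [0.617 0.018 0.1  ] rows 8
   [-4.25, 0.96, 0.11] rz 3.75
   [-4.18, 1.23, 0.11] rz 3.75
   [-4.09, 1.5, 0.11] rz 3.75
   [-3.99, 1.77, 0.11] rz 3.75
   [-3.86, 2.02, 0.11] rz 3.75
   [-3.72, 2.27, 0.11] rz 3.75
   [-3.56, 2.51, 0.11] rz 3.75
   [-3.39, 2.74, 0.11] rz 3.75
to [0.617 0.018 0.018] rows 2
   [-0.03, -0.05, 4.1] rz -0.0
   [-0.03, -0.05, 4.1] rz -0.0
```

Emit:
servo_tool([
  [-4.25,0.95,0.1,0,0,3.75,1],
  [-4.2,1.25,0.1,0,0,3.75,1],
  [-4.1,1.5,0.1,0,0,3.75,1],
  [-4.0,1.75,0.1,0,0,3.75,1],
  [-3.85,2.0,0.1,0,0,3.75,1],
])

```text
clock: 5.35
position: [0.5333, 0.1173, 0.097]
ee_rot: [0.0, 0.668, 0.744, 0.0]
contact_force: [0.4, 0.7, -0.6]
width: 0.0342
gripper_force: 40.1
```

Emit:
servo_tool([
  [-3.7,2.25,0.1,0,0,3.75,1],
  [-3.55,2.5,0.1,0,0,3.75,1],
  [-3.4,2.75,0.1,0,0,3.75,1],
  [0,0,0,0,0,0,1],
  [0,0,0,0,0,0,1],
])

```text
clock: 5.85
position: [0.6123, 0.0147, 0.0934]
ee_rot: [-0.0, 0.738, 0.675, 0.0]
contact_force: [-0.8, 0.5, -0.1]
width: 0.0344
gripper_force: 40.1
```

```bash
python3 go.py .617 .018 .020 -5
```

```text
t 5.85 pos [0.6123 0.0147 0.0934] T -5.1 tilt z [-0.  0. -1.] w 0.0344 F [-0.8  0.5 -0.1] j6 -0.00
to [0.617 0.018 0.02 ] rows 2
   [0.19, 0.22, 3.67] rz -0.05
   [0.19, 0.22, 3.67] rz -0.05
```

Emit:
servo_tool([
  [0.4,0.4,4.0,0,0,0,1],
  [0,0,2.4,0,0,0,1],
  [0,0,0.6,0,0,0,1],
  [0,0,0.3,0,0,0,1],
  [0,0,0,0,0,0,1],
])

```text
clock: 6.35
position: [0.6168, 0.0199, 0.0212]
ee_rot: [0.0, 0.737, 0.676, 0.0]
contact_force: [-0.5, 0.2, -0.3]
width: 0.034
gripper_force: 40.1
```

Emit:
servo_tool([
  [0,0,0,0,0,0,-0.2],
  [0,0,0,0,0,0,-0.2],
  [0,0,-1.0,0,0,0,-0.2],
  [0,0,-3.0,0,0,0,-0.2],
  [0,0,-4.0,0,0,0,-0.2],
])

```text
clock: 6.85
position: [0.6153, 0.0193, 0.1004]
ee_rot: [-0.001, 0.737, 0.676, -0.001]
contact_force: [0.5, 0.7, 0.5]
width: 0.0512
gripper_force: 0.0
```

```bash
python3 go.py .41 .125 .10 -23 .41 .125 .035 -23
python3 - <<'E'
from h import *
optics.get_image("top")
print([(d["at"],d["p"],plane("top",d["at"],.021)) for d in finder.tip_of("knob_white_mid","top")[:2]])
E
```

```text
t 6.85 pos [0.6153 0.0193 0.1004] T -5.0 tilt z [-0.004  0.    -1.   ] w 0.0512 F [0.5 0.7 0.5] j6 0.01
to [0.41  0.125 0.1  ] rows 5
   [1.75, -4.27, 0.02] rz 3.6
   [1.48, -4.38, 0.02] rz 3.6
   [1.2, -4.46, 0.02] rz 3.6
   [0.92, -4.53, 0.02] rz 3.6
   [0.63, -4.57, 0.02] rz 3.6
to [0.41  0.125 0.035] rows 2
   [0.0, 0.01, 3.25] rz -0.0
   [0.0, 0.01, 3.25] rz -0.0
[]
```

Emit:
servo_tool([
  [1.75,-4.25,0,0,0,3.6,-1],
  [1.5,-4.4,0,0,0,3.6,-1],
  [1.2,-4.45,0,0,0,3.6,-1],
  [0.9,-4.55,0,0,0,3.6,-1],
  [0.65,-4.6,0,0,0,3.6,-1],
])

```text
clock: 7.45
position: [0.4093, 0.1259, 0.1007]
ee_rot: [0.0, 0.835, 0.551, 0.0]
contact_force: [0.4, 0.3, 0.5]
width: 0.0859
gripper_force: 0.0
```

Emit:
servo_tool([
  [0,0,0,0,0,0,-1],
  [0,0,0,0,0,0,-1],
  [0,0,0,0,0,0,-1],
  [0,0,0,0,0,0,-1],
  [0,0,0,0,0,0,-1],
])

```text
clock: 7.95
position: [0.4121, 0.125, 0.1003]
ee_rot: [0.0, 0.834, 0.552, 0.0]
contact_force: [-0.5, 0.5, -0.7]
width: 0.0857
gripper_force: 0.0
```

```bash
python3 go.py .41 .125 .035 -23
python3 - <<'E'
from h import *
im=optics.get_image("top")
print([(d["at"],d["p"],plane("top",d["at"],.021)) for d in finder.tip_of("knob_white_mid","top")[:2]])
print([(d["at"],d["p"],plane("top",d["at"],.03)) for d in finder.tip_of("cassette_mid","top")[:2]])
cv2.imwrite("pics/a2.png",cv2.resize(im[150:310,220:390,::-1],None,fx=3.5,fy=3.5,interpolation=cv2.INTER_CUBIC))
E
```

```text
t 7.95 pos [0.4121 0.125  0.1003] T -23.0 tilt z [ 0.  0. -1.] w 0.0857 F [-0.5  0.5 -0.7] j6 0.53
to [0.41  0.125 0.035] rows 2
   [-0.04, -0.1, 3.26] rz -0.02
   [-0.04, -0.1, 3.26] rz -0.02
[([321.5, 175.1], 0.54, array([0.61753859, 0.02388128, 0.021     ])), ([276.6, 268.2], 0.39, array([0.40874963, 0.12933399, 0.021     ]))]
[([276.9, 269.3], 0.48, array([0.40682222, 0.12761162, 0.03      ]))]
```

View pics/a2.png

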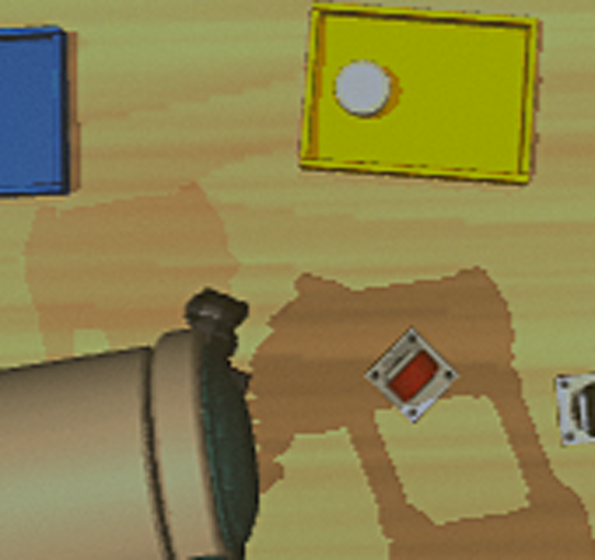

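The white knob stands in the yellow tray. The cassette is hidden under the gripper, so I'll grip it at the measured position.

Emit:
servo_tool([
  [0,-0.15,3.5,0,0,0,-1],
  [0,0,3.0,0,0,0,-1],
  [0,0,0,0,0,0,1],
  [0,0,0,0,0,0,1],
  [0,0,0,0,0,0,1],
], squeeze=70)

```text
clock: 8.6
position: [0.4109, 0.1261, 0.0364]
ee_rot: [0.001, 0.834, 0.552, 0.001]
contact_force: [0.7, 0.8, -0.4]
width: 0.0443
gripper_force: 0.0
```

Emit:
servo_tool([
  [0,0,0,0,0,0,1],
  [0,0,0,0,0,0,1],
  [0,0,0,0,0,0,1],
  [0,0,0,0,0,0,1],
  [0,0,0,0,0,0,1],
])

```text
clock: 9.1
position: [0.4107, 0.1261, 0.0365]
ee_rot: [0.001, 0.834, 0.552, 0.001]
contact_force: [-0.2, 0.1, 7.5]
width: 0.0128
gripper_force: 69.1
```

```bash
python3 go.py .41 .125 .125 -23 .50 -.2 .13 -15  .588 -.290 .13 -7.2
```

```text
t 9.10 pos [0.4107 0.1261 0.0365] T -23.0 tilt z [ 0.003  0.    -1.   ] w 0.0128 F [-0.2  0.1  7.5] j6 0.54
to [0.41  0.125 0.125] rows 2
   [-0.06, 0.0, -4.42] rz 0.01
   [-0.06, 0.0, -4.42] rz 0.01
to [ 0.5  -0.2   0.13] rows 8
   [-3.3, 2.62, -0.06] rz -1.0
   [-3.35, 2.57, -0.06] rz -1.0
   [-3.39, 2.51, -0.06] rz -1.0
   [-3.43, 2.45, -0.06] rz -1.0
   [-3.47, 2.39, -0.06] rz -1.0
   [-3.52, 2.33, -0.06] rz -1.0
   [-3.56, 2.26, -0.06] rz -1.0
   [-3.59, 2.2, -0.06] rz -1.0
to [ 0.588 -0.29   0.13 ] rows 3
   [-2.14, 3.61, 0.01] rz -2.6
   [-2.3, 3.51, 0.01] rz -2.6
   [-2.46, 3.4, 0.01] rz -2.6
```

Emit:
servo_tool([
  [0,0,-4.4,0,0,0,1],
  [0,0,-4.4,0,0,0,1],
  [-3.3,2.6,0,0,0,-1,1],
  [-3.35,2.55,0,0,0,-1,1],
  [-3.4,2.5,0,0,0,-1,1],
])

```text
clock: 9.6
position: [0.4433, 0.0031, 0.1243]
ee_rot: [0.001, 0.818, 0.575, 0.001]
contact_force: [0.6, 0.8, -1.0]
width: 0.0125
gripper_force: 68.8
```

Emit:
servo_tool([
  [-3.4,2.45,0,0,0,-1,1],
  [-3.45,2.4,0,0,0,-1,1],
  [-3.5,2.35,0,0,0,-1,1],
  [-3.55,2.25,0,0,0,-1,1],
  [-3.6,2.2,0,0,0,-1,1],
])

```text
clock: 10.1
position: [0.4997, -0.2001, 0.1236]
ee_rot: [0.0, 0.793, 0.609, 0.0]
contact_force: [1.8, 0.0, -0.2]
width: 0.0128
gripper_force: 68.8
```

Emit:
servo_tool([
  [-2.15,3.6,0,0,0,-2.6,1],
  [-2.3,3.5,0,0,0,-2.6,1],
  [-2.45,3.4,0,0,0,-2.6,1],
  [0,0,0,0,0,0,1],
  [0,0,0,0,0,0,1],
])

```text
clock: 10.6
position: [0.5873, -0.2887, 0.1226]
ee_rot: [-0.001, 0.75, 0.661, -0.0]
contact_force: [-0.7, 1.0, -1.9]
width: 0.0125
gripper_force: 68.7
```

```bash
python3 go.py .588 -.290 .065 -7.2
python3 - <<'E'
from h import *
im=optics.get_image("scene")
cv2.imwrite("pics/a3.png",cv2.resize(im[110:270,110:330,::-1],None,fx=3.5,fy=3.5,interpolation=cv2.INTER_CUBIC))
for x,y,z in[(.588,-.29,.006),(.588+.034,-.294,.031),(.554,-.2857,.031)]:
    u=proj("scene",np.array([x,y,z]));print(u,(u-[110,110])*3.5)
s=manip.get_state();A=np.array(s["position"]);
for dz in(0,-.036): u=proj("scene",A+[0,0,dz]);print(u,(u-[110,110])*3.5)
print([(d["at"],d["p"]) for d in finder.tip_of("cassette_mid","scene")[:2]])
E
```

```text
t 10.60 pos [ 0.5873 -0.2887  0.1226] T -7.2 tilt z [-0.001  0.001 -1.   ] w 0.0125 F [-0.7  1.  -1.9] j6 -0.44
to [ 0.588 -0.29   0.065] rows 2
   [-0.07, 0.05, 2.88] rz -0.02
   [-0.07, 0.05, 2.88] rz -0.02
[201.71106084 227.89882611] [320.98871296 412.64589137]
[195.23430401 228.24224545] [298.32006403 413.84785906]
[204.40167403 211.18907256] [330.40585911 354.16175397]
[193.90025233 186.00958971] [293.65088314 266.033564  ]
[196.76609864 199.40979518] [303.68134525 312.93428313]
[([194.9, 188.8], 0.74), ([332.0, 223.8], 0.19)]
```

View pics/a3.png

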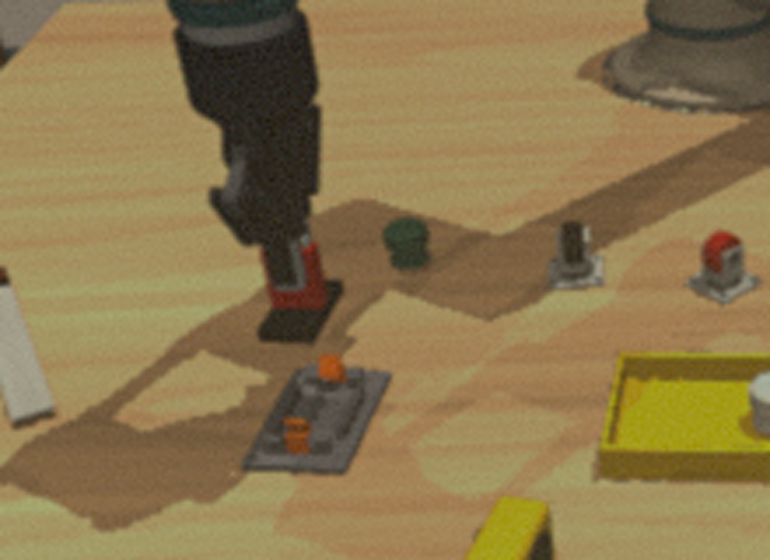

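The cassette hangs level over the holder with its base at about (301,312). The tabs at (297,430) and (331,367) agree with my projections. Lowering onto the tabs.

Emit:
servo_tool([
  [-0.1,0.1,3.0,0,0,0,1],
  [0,0,2.4,0,0,0,1],
  [0,0,0.5,0,0,0,1],
  [0,0,0.5,0,0,0,1],
  [0,0,0,0,0,0,1],
])

```text
clock: 11.2
position: [0.5886, -0.2892, 0.0602]
ee_rot: [0.0, 0.75, 0.662, 0.0]
contact_force: [0.7, -0.2, 0.4]
width: 0.0126
gripper_force: 69.0
```

Emit:
servo_tool([
  [0,0,0.4,0,0,0,1],
  [0,0,0.3,0,0,0,1],
  [0,0,0.3,0,0,0,1],
  [0,0,0.2,0,0,0,1],
  [0,0,0,0,0,0,1],
])

```text
clock: 11.7
position: [0.5886, -0.29, 0.0473]
ee_rot: [0.001, 0.75, 0.661, -0.0]
contact_force: [0.5, -0.2, 0.4]
width: 0.0127
gripper_force: 69.1
```

Emit:
servo_tool([
  [0,0,0.2,0,0,0,1],
  [0,0,0.2,0,0,0,1],
  [0,0,0.1,0,0,0,1],
  [0,0,0,0,0,0,1],
  [0,0,0,0,0,0,1],
])

```text
clock: 12.2
position: [0.5884, -0.29, 0.0426]
ee_rot: [0.0, 0.75, 0.661, -0.0]
contact_force: [-0.9, -3.0, 4.3]
width: 0.0132
gripper_force: 69.7
```

```bash
python3 go.py .588 -.290 .0425 -7.2
python3 - <<'E'
from h import *
im=optics.get_image("scene")
cv2.imwrite("pics/a4.png",cv2.resize(im[170:260,160:250,::-1],None,fx=6,fy=6,interpolation=cv2.INTER_CUBIC))
E
```

```text
t 12.20 pos [ 0.5884 -0.29    0.0426] T -7.2 tilt z [ 0.    -0.001 -1.   ] w 0.0132 F [-0.9 -3.   4.3] j6 -0.44
to [ 0.588  -0.29    0.0425] rows 1
   [-0.0, -0.04, 0.01] rz 0.03
```

View pics/a4.png

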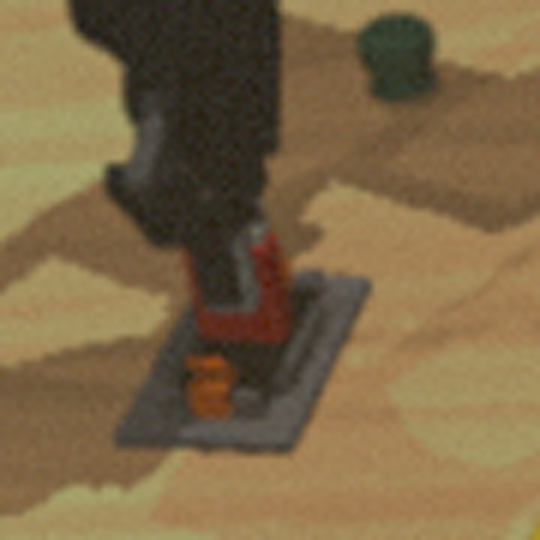

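The base now sits low in the pocket, with the near tab at (208,385). The force is only just rising, so I'll press further.

Emit:
servo_tool([
  [0,0,0.1,0,0,0,1],
  [0,0,0.1,0,0,0,1],
  [0,0,0.1,0,0,0,1],
  [0,0,0,0,0,0,1],
  [0,0,0,0,0,0,1],
])

```text
clock: 12.75
position: [0.5884, -0.2901, 0.0426]
ee_rot: [0.001, 0.75, 0.662, -0.0]
contact_force: [-5.5, -1.3, 18.4]
width: 0.0131
gripper_force: 71.8
```

Emit:
servo_tool([
  [0,0,0.1,0,0,0,1],
  [0,0,0,0,0,0,1],
  [0,0,-0.4,0,0,0,0.3],
  [0,0,0,0,0,0,0.3],
  [0,0,0,0,0,0,0.3],
], squeeze=40)

```text
clock: 13.25
position: [0.5879, -0.2886, 0.0413]
ee_rot: [-0.001, 0.75, 0.661, 0.0]
contact_force: [0.5, 1.0, -1.0]
width: 0.0298
gripper_force: 0.0
```

Emit:
servo_tool([
  [0,0,-1.5,0,0,0,0.3],
  [0,0,-3,0,0,0,0],
  [0,0,-2,0,0,0,-1],
  [0,0,0,0,0,0,-1],
  [0,0,0,0,0,0,-1],
])

```text
clock: 13.75
position: [0.5881, -0.2889, 0.1063]
ee_rot: [-0.001, 0.75, 0.661, 0.0]
contact_force: [-0.1, -0.2, -0.8]
width: 0.0834
gripper_force: 0.0
```

```bash
python3 go.py .375 -.26 .10 -7 .375 -.26 .012 -7
```

```text
t 13.75 pos [ 0.5881 -0.2889  0.1063] T -7.2 tilt z [-0.001  0.001 -1.   ] w 0.0834 F [-0.1 -0.2 -0.8] j6 -0.44
to [ 0.375 -0.26   0.1  ] rows 5
   [0.04, -4.3, 0.13] rz -0.04
   [0.04, -4.3, 0.13] rz -0.04
   [0.05, -4.3, 0.13] rz -0.04
   [0.05, -4.3, 0.13] rz -0.04
   [0.05, -4.3, 0.13] rz -0.04
to [ 0.375 -0.26   0.012] rows 2
   [-0.0, 0.0, 4.4] rz -0.0
   [-0.0, 0.0, 4.4] rz -0.0
```

Emit:
servo_tool([
  [0.05,-4.3,0.1,0,0,0,-1],
  [0.05,-4.3,0.1,0,0,0,-1],
  [0.05,-4.3,0.1,0,0,0,-1],
  [0.05,-4.3,0.1,0,0,0,-1],
  [0.05,-4.3,0.1,0,0,0,-1],
])

```text
clock: 14.25
position: [0.3727, -0.2585, 0.1004]
ee_rot: [-0.002, 0.75, 0.662, -0.0]
contact_force: [-0.3, -0.8, -0.2]
width: 0.0851
gripper_force: 0.0
```

Emit:
servo_tool([
  [0,0,0,0,0,0,-1],
  [0,0,0,0,0,0,-1],
  [0,0,0,0,0,0,-1],
  [0,0,0,0,0,0,-1],
  [0,0,0,0,0,0,-1],
])

```text
clock: 14.75
position: [0.3763, -0.2604, 0.102]
ee_rot: [0.0, 0.75, 0.662, 0.0]
contact_force: [-0.5, 0.8, 0.1]
width: 0.0853
gripper_force: 0.0
```

```bash
python3 go.py .375 -.26 .012 -7
python3 - <<'E'
from h import *
a=optics.get_image("scene");b=optics.get_image("top")
r=lambda m:cv2.resize(m[:,:,::-1],None,fx=5,fy=5,interpolation=cv2.INTER_CUBIC)
cv2.imwrite("pics/a5.png",np.hstack([r(a[180:260,165:240]),r(b[150:230,420:500])]))
for c in("scene","top"):
    print([(d["at"],d["p"],plane(c,d["at"],.036)) for d in finder.tip_of("cassette_mid",c)[:1]])
for c,o in(("scene",(165,180)),("top",(420,150))):
  for z in(.06,.079): print(c,(proj(c,np.array([.588,-.29,z]))-o)*5)
E
```

```text
t 14.75 pos [ 0.3763 -0.2604  0.102 ] T -7.1 tilt z [ 0.  0. -1.] w 0.0853 F [-0.5  0.8  0.1] j6 -0.63
to [ 0.375 -0.26   0.012] rows 2
   [0.01, -0.07, 4.5] rz -0.07
   [0.01, -0.07, 4.5] rz -0.07
[([197.4, 218.1], 0.65, array([ 0.58907161, -0.2947358 ,  0.036     ]))]
[([460.6, 182.4], 0.71, array([ 0.59030251, -0.29070716,  0.036     ]))]
scene [163.5707289  146.87996824]
scene [156.24178668 112.91558154]
top [220.21620712 158.70823237]
top [235.52067559 151.76734906]
```

View pics/a5.png

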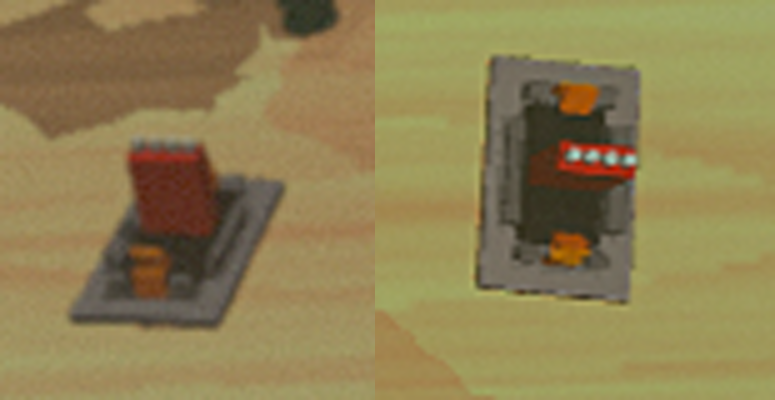

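Cassette is home: its rib top at (167,148) matches the projected home height (164,147), and both orange tabs lap over the base ends. Next, the green knob.

Emit:
servo_tool([
  [0,-0.1,4.5,0,0,0,-1],
  [0,0,4.4,0,0,0,-1],
  [0,0,0,0,0,0,1],
  [0,0,0,0,0,0,1],
  [0,0,0,0,0,0,1],
])

```text
clock: 15.45
position: [0.3757, -0.2611, 0.0149]
ee_rot: [0.002, 0.75, 0.661, 0.0]
contact_force: [0.0, 1.0, 1.2]
width: 0.0442
gripper_force: 0.0
```

Emit:
servo_tool([
  [0,0,0,0,0,0,1],
  [0,0,0,0,0,0,1],
  [0,0,-1,0,0,0,1],
  [0,0,-4,0,0,0,1],
  [0,0,-4,0,0,0,1],
])

```text
clock: 15.95
position: [0.3738, -0.2594, 0.1048]
ee_rot: [-0.001, 0.75, 0.661, 0.0]
contact_force: [0.4, -0.8, -0.9]
width: 0.0343
gripper_force: 40.2
```

```bash
python3 go.py .61 -.054 .1 -5
```

```text
t 15.95 pos [ 0.3738 -0.2594  0.1048] T -7.2 tilt z [-0.001  0.001 -1.   ] w 0.0343 F [ 0.4 -0.8 -0.9] j6 -0.63
to [ 0.61  -0.054  0.1  ] rows 7
   [3.33, 2.98, 0.07] rz -0.31
   [3.32, 3.0, 0.07] rz -0.31
   [3.3, 3.02, 0.07] rz -0.31
   [3.28, 3.03, 0.07] rz -0.31
   [3.27, 3.05, 0.07] rz -0.31
   [3.25, 3.07, 0.07] rz -0.31
   [3.23, 3.09, 0.07] rz -0.31
```

Emit:
servo_tool([
  [3.3,3.0,0.1,0,0,-0.3,1],
  [3.3,3.0,0.1,0,0,-0.3,1],
  [3.3,3.0,0.1,0,0,-0.3,1],
  [3.3,3.05,0.1,0,0,-0.3,1],
  [3.25,3.05,0.1,0,0,-0.3,1],
])

```text
clock: 16.45
position: [0.5446, -0.1125, 0.0998]
ee_rot: [0.001, 0.741, 0.671, 0.0]
contact_force: [0.1, -0.6, -0.8]
width: 0.034
gripper_force: 40.2
```

Emit:
servo_tool([
  [3.25,3.1,0,0,0,-0.3,1],
  [3.25,3.1,0,0,0,-0.3,1],
  [0,0,0,0,0,0,1],
  [0,0,0,0,0,0,1],
  [0,0,0,0,0,0,1],
])

```text
clock: 16.95
position: [0.61, -0.0556, 0.0987]
ee_rot: [-0.0, 0.738, 0.675, -0.0]
contact_force: [-0.6, 0.0, -0.6]
width: 0.0343
gripper_force: 40.2
```

```bash
python3 go.py .61 -.054 .021 -5
```

```text
t 16.95 pos [ 0.61   -0.0556  0.0987] T -5.1 tilt z [-0.001 -0.    -1.   ] w 0.0343 F [-0.6  0.  -0.6] j6 -0.11
to [ 0.61  -0.054  0.021] rows 2
   [0.08, -0.0, 3.89] rz -0.05
   [0.08, -0.0, 3.89] rz -0.05
```

Emit:
servo_tool([
  [0.15,0,4.0,0,0,0,1],
  [0,0,2.8,0,0,0,1],
  [0,0,0.6,0,0,0,1],
  [0,0,0.4,0,0,0,1],
  [0,0,0,0,0,0,1],
])

```text
clock: 17.45
position: [0.6115, -0.0545, 0.0215]
ee_rot: [0.001, 0.738, 0.675, 0.0]
contact_force: [0.7, 0.0, -0.4]
width: 0.0341
gripper_force: 40.2
```

Emit:
servo_tool([
  [0,0,0,0,0,0,-0.2],
  [0,0,0,0,0,0,-0.2],
  [0,0,-1.0,0,0,0,-0.2],
  [0,0,-3.0,0,0,0,-0.2],
  [0,0,-4.0,0,0,0,-0.2],
])

```text
clock: 17.95
position: [0.6101, -0.0534, 0.1003]
ee_rot: [-0.002, 0.738, 0.675, -0.001]
contact_force: [1.1, -0.4, 0.4]
width: 0.0511
gripper_force: 0.0
```

```bash
python3 go.py .43 -.0075 .1 45 .43 -.0075 .018 45
```

```text
t 17.95 pos [ 0.6101 -0.0534  0.1003] T -5.1 tilt z [-0.004  0.001 -1.   ] w 0.0511 F [ 1.1 -0.4  0.4] j6 -0.11
to [ 0.43   -0.0075  0.1   ] rows 7
   [0.42, -2.62, 0.01] rz -7.15
   [0.75, -2.55, 0.01] rz -7.15
   [1.06, -2.43, 0.01] rz -7.15
   [1.35, -2.28, 0.01] rz -7.15
   [1.63, -2.1, 0.01] rz -7.15
   [1.88, -1.88, 0.01] rz -7.15
   [2.1, -1.63, 0.01] rz -7.15
to [ 0.43   -0.0075  0.018 ] rows 2
   [-0.01, 0.01, 4.1] rz -0.0
   [-0.01, 0.01, 4.1] rz -0.0
```

Emit:
servo_tool([
  [0.4,-2.6,0,0,0,-7.15,-1],
  [0.75,-2.55,0,0,0,-7.15,-1],
  [1.05,-2.45,0,0,0,-7.15,-1],
  [1.35,-2.3,0,0,0,-7.15,-1],
  [1.6,-2.1,0,0,0,-7.15,-1],
])

```text
clock: 18.45
position: [0.4821, -0.0213, 0.1014]
ee_rot: [0.001, 0.493, 0.87, 0.0]
contact_force: [-0.1, 0.3, 0.7]
width: 0.0852
gripper_force: 0.0
```

Emit:
servo_tool([
  [1.9,-1.9,0,0,0,-7.15,-1],
  [2.1,-1.65,0,0,0,-7.15,-1],
  [0,0,0,0,0,0,-1],
  [0,0,0,0,0,0,-1],
  [0,0,0,0,0,0,-1],
])

```text
clock: 18.95
position: [0.4326, -0.0088, 0.1012]
ee_rot: [0.002, 0.383, 0.924, 0.0]
contact_force: [0.0, 0.1, -0.6]
width: 0.0851
gripper_force: 0.0
```

```bash
python3 go.py .43 -.0075 .018 45
python3 - <<'E'
from h import *
im=optics.get_image("scene")
cv2.imwrite("pics/a6.png",cv2.resize(im[130:260,230:430,::-1],None,fx=4,fy=4,interpolation=cv2.INTER_CUBIC))
u=proj("scene",np.array([.43,-.0075,.0455]));print((u-[230,130])*4)
E
```

```text
t 18.95 pos [ 0.4326 -0.0088  0.1012] T 44.9 tilt z [ 0.003 -0.001 -1.   ] w 0.0851 F [ 0.   0.1 -0.6] j6 -0.97
to [ 0.43   -0.0075  0.018 ] rows 2
   [0.15, -0.05, 4.16] rz -0.04
   [0.15, -0.05, 4.16] rz -0.04
[344.09128192 185.0389457 ]
```

View pics/a6.png

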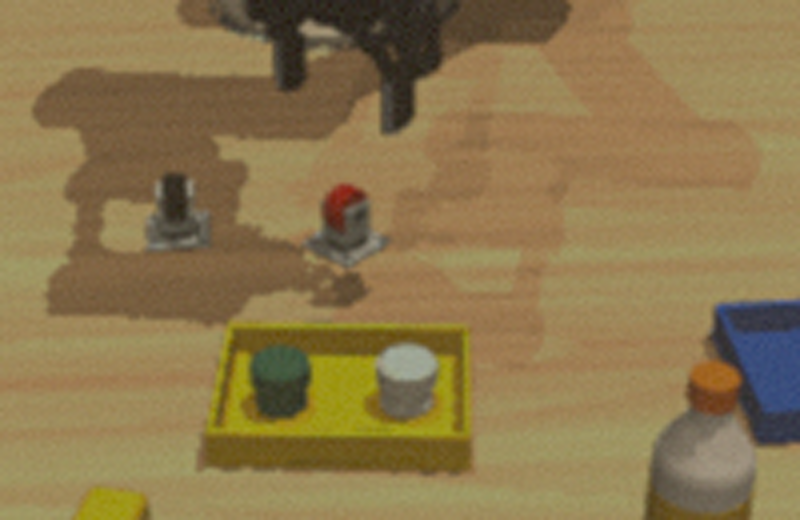

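Both knobs stand upright in the yellow tray. The red castor's top at (345,187) matches its projection, and the visible cheek faces 45°, as planned.

Emit:
servo_tool([
  [0.25,-0.1,4.2,0,0,0,-1],
  [0,0,4.1,0,0,0,-1],
  [0,0,0,0,0,0,1],
  [0,0,0,0,0,0,1],
  [0,0,0,0,0,0,1],
], squeeze=50)

```text
clock: 19.5
position: [0.4303, -0.0078, 0.0187]
ee_rot: [0.002, 0.383, 0.924, 0.0]
contact_force: [0.2, -0.5, 0.3]
width: 0.0439
gripper_force: 0.0
```

Emit:
servo_tool([
  [0,0,0,0,0,0,1],
  [0,0,0,0,0,0,1],
  [0,0,-1,0,0,0,1],
  [0,0,-4,0,0,0,1],
  [0,0,-4,0,0,0,1],
])

```text
clock: 20.0
position: [0.4273, -0.0072, 0.1088]
ee_rot: [-0.001, 0.383, 0.924, -0.0]
contact_force: [0.8, -0.5, -0.6]
width: 0.0244
gripper_force: 49.2
```

```bash
python3 go.py .605 .324 .1 2
```

```text
t 20.00 pos [ 0.4273 -0.0072  0.1088] T 45.0 tilt z [-0.002  0.    -1.   ] w 0.0244 F [ 0.8 -0.5 -0.6] j6 -0.96
to [0.605 0.324 0.1  ] rows 8
   [1.36, 4.5, 0.11] rz 5.37
   [1.77, 4.35, 0.11] rz 5.37
   [2.17, 4.17, 0.11] rz 5.37
   [2.55, 3.94, 0.11] rz 5.37
   [2.91, 3.69, 0.11] rz 5.37
   [3.24, 3.4, 0.11] rz 5.37
   [3.55, 3.08, 0.11] rz 5.37
   [3.82, 2.73, 0.11] rz 5.37
```

Emit:
servo_tool([
  [1.35,4.5,0.1,0,0,5.4,1],
  [1.75,4.35,0.1,0,0,5.4,1],
  [2.15,4.15,0.1,0,0,5.4,1],
  [2.55,3.95,0.1,0,0,5.4,1],
  [2.9,3.7,0.1,0,0,5.4,1],
])

```text
clock: 20.5
position: [0.5405, 0.2007, 0.1037]
ee_rot: [0.0, 0.589, 0.808, 0.0]
contact_force: [1.2, -1.3, -0.5]
width: 0.0242
gripper_force: 49.2
```

Emit:
servo_tool([
  [3.25,3.4,0.1,0,0,5.4,1],
  [3.55,3.1,0.1,0,0,5.4,1],
  [3.8,2.75,0.1,0,0,5.4,1],
  [0,0,0,0,0,0,1],
  [0,0,0,0,0,0,1],
])

```text
clock: 21.0
position: [0.6071, 0.3236, 0.0996]
ee_rot: [0.0, 0.695, 0.719, -0.0]
contact_force: [-0.6, -0.7, -0.7]
width: 0.0245
gripper_force: 49.4
```

```bash
python3 go.py .605 .324 .024 2
```

```text
t 21.00 pos [0.6071 0.3236 0.0996] T 1.9 tilt z [-0.001 -0.001 -1.   ] w 0.0245 F [-0.6 -0.7 -0.7] j6 0.36
to [0.605 0.324 0.024] rows 2
   [0.03, -0.1, 3.78] rz -0.05
   [0.03, -0.1, 3.78] rz -0.05
```

Emit:
servo_tool([
  [0,-0.2,4.0,0,0,0,1],
  [0,0,2.6,0,0,0,1],
  [0,0,0.6,0,0,0,1],
  [0,0,0.4,0,0,0,1],
  [0,0,0,0,0,0,1],
])

```text
clock: 21.5
position: [0.6059, 0.3222, 0.0251]
ee_rot: [0.0, 0.696, 0.718, 0.001]
contact_force: [0.1, -0.5, -0.4]
width: 0.0241
gripper_force: 49.4
```

Emit:
servo_tool([
  [0,0,0,0,0,0,0],
  [0,0,0,0,0,0,0],
  [0,0,-1.0,0,0,0,0],
  [0,0,-3.0,0,0,0,0],
  [0,0,-4.0,0,0,0,0],
])

```text
clock: 22.0
position: [0.6043, 0.3223, 0.103]
ee_rot: [-0.001, 0.696, 0.718, -0.002]
contact_force: [0.4, 0.3, -0.1]
width: 0.0427
gripper_force: 0.0
```

```bash
python3 go.py .4055 -.122 .1 92 .4055 -.122 .018 92
```

```text
t 22.00 pos [0.6043 0.3223 0.103 ] T 1.8 tilt z [-0.004 -0.001 -1.   ] w 0.0427 F [ 0.4  0.3 -0.1] j6 0.36
to [ 0.4055 -0.122   0.1   ] rows 12
   [-3.65, -1.77, 0.04] rz 7.48
   [-3.85, -1.28, 0.04] rz 7.48
   [-3.98, -0.77, 0.04] rz 7.48
   [-4.05, -0.24, 0.04] rz 7.48
   [-4.05, 0.29, 0.04] rz 7.48
   [-3.97, 0.81, 0.04] rz 7.48
   [-3.83, 1.32, 0.04] rz 7.48
   [-3.63, 1.81, 0.04] rz 7.48
   [-3.36, 2.27, 0.04] rz 7.48
   [-3.04, 2.68, 0.04] rz 7.48
   [-2.66, 3.06, 0.04] rz 7.48
   [-2.24, 3.38, 0.04] rz 7.48
to [ 0.4055 -0.122   0.018 ] rows 2
   [0.01, -0.01, 4.1] rz -0.0
   [0.01, -0.01, 4.1] rz -0.0
```

Emit:
servo_tool([
  [-3.65,-1.75,0,0,0,7.5,-1],
  [-3.85,-1.3,0,0,0,7.5,-1],
  [-4.0,-0.75,0,0,0,7.5,-1],
  [-4.05,-0.25,0,0,0,7.5,-1],
  [-4.05,0.3,0,0,0,7.5,-1],
])

```text
clock: 22.5
position: [0.5224, 0.1363, 0.1045]
ee_rot: [0.0, 0.891, 0.454, 0.001]
contact_force: [0.7, -0.4, 0.3]
width: 0.0854
gripper_force: 0.0
```

Emit:
servo_tool([
  [-3.95,0.8,0,0,0,7.5,-1],
  [-3.85,1.3,0,0,0,7.5,-1],
  [-3.65,1.8,0,0,0,7.5,-1],
  [-3.35,2.25,0,0,0,7.5,-1],
  [-3.05,2.7,0,0,0,7.5,-1],
])

```text
clock: 23.0
position: [0.4388, -0.0486, 0.1045]
ee_rot: [0.001, 0.99, 0.143, 0.001]
contact_force: [0.9, -0.4, 0.4]
width: 0.0854
gripper_force: 0.0
```

Emit:
servo_tool([
  [-2.65,3.05,0,0,0,7.5,-1],
  [-2.25,3.4,0,0,0,7.5,-1],
  [0,0,0,0,0,0,-1],
  [0,0,0,0,0,0,-1],
  [0,0,0,0,0,0,-1],
])

```text
clock: 23.5
position: [0.4062, -0.1207, 0.1038]
ee_rot: [-0.0, 1.0, 0.016, 0.001]
contact_force: [1.4, 1.3, 0.0]
width: 0.0855
gripper_force: 0.0
```

```bash
python3 go.py .4055 -.122 .018 92
python3 - <<'E'
from h import *
im=optics.get_image("scene")
cv2.imwrite("pics/a7.png",cv2.resize(im[130:270,230:490,::-1],None,fx=3,fy=3,interpolation=cv2.INTER_CUBIC))
for z in(.002,.0455):print((proj("scene",np.array([.4055,-.122,z]))-[230,130])*3)
E
```

```text
t 23.50 pos [ 0.4062 -0.1207  0.1038] T -88.2 tilt z [ 0.001  0.    -1.   ] w 0.0855 F [1.4 1.3 0. ] j6 1.08
to [ 0.4055 -0.122   0.018 ] rows 2
   [-0.04, 0.06, 4.29] rz -0.09
   [-0.04, 0.06, 4.29] rz -0.09
[135.30141578 170.86281654]
[131.75984208 130.26429521]
```

View pics/a7.png

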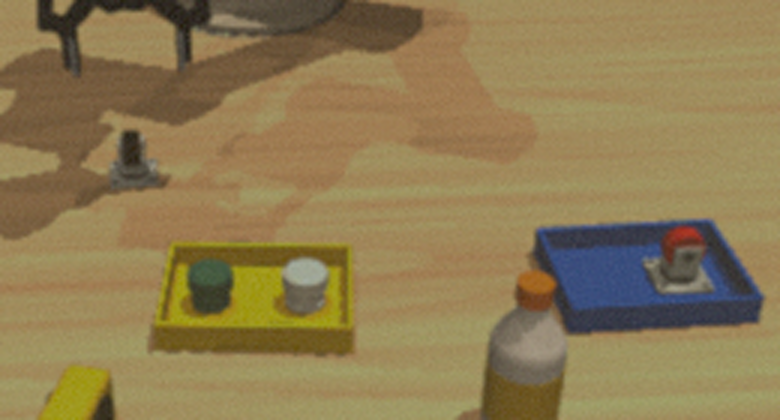

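The red castor is upright in the blue tray. The black castor's plate centre, about (134,172), matches its projection, so I'll grip it.

Emit:
servo_tool([
  [0,0.1,4.4,0,0,0,-1],
  [0,0,4.2,0,0,0,-1],
  [0,0,0,0,0,0,1],
  [0,0,0,0,0,0,1],
  [0,0,0,0,0,0,1],
])

```text
clock: 24.05
position: [0.4073, -0.1223, 0.0188]
ee_rot: [0.001, 1.0, 0.016, 0.001]
contact_force: [0.5, -0.8, 0.6]
width: 0.0441
gripper_force: 0.0
```

Emit:
servo_tool([
  [0,0,0,0,0,0,1],
  [0,0,0,0,0,0,1],
  [0,0,-1,0,0,0,1],
  [0,0,-4,0,0,0,1],
  [0,0,-4,0,0,0,1],
])

```text
clock: 24.55
position: [0.4048, -0.1219, 0.1088]
ee_rot: [-0.0, 1.0, 0.015, -0.001]
contact_force: [1.6, -0.7, -1.9]
width: 0.0238
gripper_force: 49.4
```

```bash
python3 go.py .607 .252 .11 2
```

```text
t 24.55 pos [ 0.4048 -0.1219  0.1088] T -88.2 tilt z [-0.001  0.001 -1.   ] w 0.0238 F [ 1.6 -0.7 -1.9] j6 1.08
to [0.607 0.252 0.11 ] rows 12
   [1.78, -3.06, -0.01] rz 7.48
   [1.37, -3.27, -0.01] rz 7.48
   [0.93, -3.42, -0.01] rz 7.48
   [0.48, -3.51, -0.01] rz 7.48
   [0.02, -3.54, -0.01] rz 7.48
   [-0.45, -3.51, -0.01] rz 7.48
   [-0.9, -3.43, -0.01] rz 7.48
   [-1.34, -3.28, -0.01] rz 7.48
   [-1.75, -3.08, -0.01] rz 7.48
   [-2.14, -2.82, -0.01] rz 7.48
   [-2.49, -2.52, -0.01] rz 7.48
   [-2.8, -2.18, -0.01] rz 7.48
```

The shorter turn would run joint 6 out of range, so I'll turn the other way, through -43°.

```bash
python3 go.py .506 .065 .11 -43 .607 .252 .11 2
```

```text
t 24.55 pos [ 0.4048 -0.1219  0.1088] T -88.2 tilt z [-0.001  0.001 -1.   ] w 0.0238 F [ 1.6 -0.7 -1.9] j6 1.08
to [0.506 0.065 0.11 ] rows 6
   [1.78, -3.06, -0.02] rz -7.54
   [2.17, -2.8, -0.02] rz -7.54
   [2.52, -2.49, -0.02] rz -7.54
   [2.82, -2.14, -0.02] rz -7.54
   [3.08, -1.75, -0.02] rz -7.54
   [3.28, -1.33, -0.02] rz -7.54
to [0.607 0.252 0.11 ] rows 6
   [3.43, -0.89, 0.0] rz -7.5
   [3.51, -0.44, 0.0] rz -7.5
   [3.54, 0.02, 0.0] rz -7.5
   [3.51, 0.49, 0.0] rz -7.5
   [3.42, 0.94, 0.0] rz -7.5
   [3.26, 1.38, 0.0] rz -7.5
```

Emit:
servo_tool([
  [1.8,-3.05,0,0,0,-7.5,1],
  [2.15,-2.8,0,0,0,-7.5,1],
  [2.5,-2.5,0,0,0,-7.5,1],
  [2.8,-2.15,0,0,0,-7.5,1],
  [3.1,-1.75,0,0,0,-7.5,1],
])

```text
clock: 25.05
position: [0.4904, 0.0346, 0.1086]
ee_rot: [0.0, 0.941, 0.338, 0.001]
contact_force: [-0.2, -1.0, -1.0]
width: 0.0238
gripper_force: 49.5
```

Emit:
servo_tool([
  [3.3,-1.35,0,0,0,-7.5,1],
  [3.45,-0.9,0,0,0,-7.5,1],
  [3.5,-0.45,0,0,0,-7.5,1],
  [3.55,0,0,0,0,-7.5,1],
  [3.5,0.5,0,0,0,-7.5,1],
])

```text
clock: 25.55
position: [0.575, 0.1906, 0.1086]
ee_rot: [0.0, 0.782, 0.623, 0.0]
contact_force: [0.1, -0.6, -0.5]
width: 0.0242
gripper_force: 49.5
```

Emit:
servo_tool([
  [3.4,0.95,0,0,0,-7.5,1],
  [3.25,1.4,0,0,0,-7.5,1],
  [0,0,0,0,0,0,1],
  [0,0,0,0,0,0,1],
  [0,0,0,0,0,0,1],
])

```text
clock: 26.05
position: [0.6081, 0.2503, 0.1077]
ee_rot: [-0.0, 0.696, 0.718, -0.001]
contact_force: [0.2, 0.2, -1.1]
width: 0.0243
gripper_force: 49.5
```

```bash
python3 go.py .607 .252 .024 2
```

```text
t 26.05 pos [0.6081 0.2503 0.1077] T 1.7 tilt z [-0.001 -0.001 -1.   ] w 0.0243 F [ 0.2  0.2 -1.1] j6 0.26
to [0.607 0.252 0.024] rows 2
   [0.09, -0.05, 4.19] rz -0.14
   [0.09, -0.05, 4.19] rz -0.14
```

Emit:
servo_tool([
  [0.15,-0.1,4.4,0,0,0,1],
  [0,0,3.0,0,0,0,1],
  [0,0,0.6,0,0,0,1],
  [0,0,0.4,0,0,0,1],
  [0,0,0,0,0,0,1],
])

```text
clock: 26.55
position: [0.6078, 0.2517, 0.0249]
ee_rot: [0.0, 0.697, 0.717, 0.0]
contact_force: [1.0, 0.2, -0.9]
width: 0.0241
gripper_force: 49.5
```

Emit:
servo_tool([
  [0,0,0,0,0,0,0],
  [0,0,0,0,0,0,0],
  [0,0,-1.0,0,0,0,0],
  [0,0,-3.0,0,0,0,0],
  [0,0,-4.5,0,0,0,0],
])

```text
clock: 27.05
position: [0.6062, 0.252, 0.1074]
ee_rot: [-0.001, 0.696, 0.718, -0.002]
contact_force: [0.8, -0.2, 0.4]
width: 0.043
gripper_force: 0.0
```

Emit:
servo_tool([
  [0,-4.5,-1,0,0,0,0],
  [0,-4.5,-1,0,0,0,0],
  [0,-4.5,0,0,0,0,0],
  [0,-4.0,0,0,0,0,0],
  [0,0,0,0,0,0,0],
])

```text
clock: 27.55
position: [0.4264, 0.2462, 0.1289]
ee_rot: [-0.001, 0.695, 0.719, -0.002]
contact_force: [0.9, -0.6, 0.1]
width: 0.0427
gripper_force: 0.0
```

Emit:
servo_tool([
  [0,0,0,0,0,0,0],
  [0,0,0,0,0,0,0],
  [0,0,0,0,0,0,0],
  [0,0,0,0,0,0,0],
  [0,0,0,0,0,0,0],
])

```text
clock: 28.05
position: [0.4337, 0.2472, 0.1281]
ee_rot: [-0.0, 0.696, 0.718, -0.0]
contact_force: [0.1, 0.2, -0.5]
width: 0.0428
gripper_force: 0.0
```

Run:
```python
from h import *
a=optics.get_image("scene");b=optics.get_image("top")
r=lambda m,f:cv2.resize(m[:,:,::-1],None,fx=f,fy=f,interpolation=cv2.INTER_CUBIC)
cv2.imwrite("pics/a8.png",np.vstack([r(a[160:290,180:500],2.4),r(b[90:220,165:485],2.4)]))
for n,z in dict(castor_black_mid=.028,castor_red_mid=.028,knob_white_mid=.021,knob_green_mid=.021,cassette_mid=.036).items():
    print(n,[(plane("top",d["at"],z)[:2].round(3),round(d["p"],2)) for d in finder.tip_of(n,"top")[:2]])
print(manip.get_state()["position"])
```

```text
castor_black_mid [(array([0.61 , 0.247]), 0.77)]
castor_red_mid [(array([0.602, 0.325]), 0.56), (array([ 0.774, -0.143]), 0.18)]
knob_white_mid [(array([0.617, 0.023]), 0.67)]
knob_green_mid [(array([ 0.612, -0.051]), 0.76)]
cassette_mid [(array([ 0.59 , -0.284]), 0.7)]
[0.43298732 0.24718564 0.12826724]
```

View pics/a8.png

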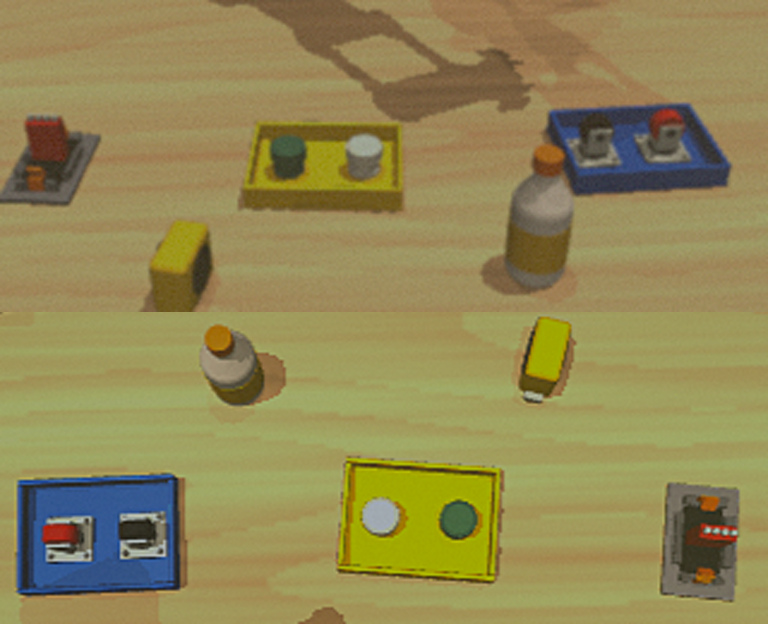

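All five pieces are in place: castors upright in the blue tray at (66,539) and (143,536), knobs at (380,517) and (458,519), and the cassette in its holder under both tabs at (704,540). The glue and tape have not moved, so I'm handing in.

```bash
python3 -c "
from rig import manip
print(manip.sign_off())"
```

```text
the job is handed in; nothing more can be done
None
```

I handed the job in at about 28 s of the 122 s allowed; the last pictures show both castors wheel up in the blue tray, both knobs on their feet in the yellow tray, the cassette fully home under both tabs, and the glue bottle and tape measure unmoved (the hand-in returned no verdict).

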